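Present a slide's label end on the light desk

ROBOT

A 6-joint arm with a two-finger parallel gripper is mounted at the origin on a cart in front of the work surface, level with it; the furniture and walls round the work are solid. World frame = base frame: x ahead of the robot, y to its left, z up, the work surface at z = 0. Lengths are in m, angles in degrees, forces in N, time in s.
With the tool pointing down it reaches from about 0.3 to 0.875 m from the base axis. Payload 6.4 kg.
Tool frame: the origin (TCP) lies on the centre line of the jaws, within the pads' length; the fingertips stand 11 mm ahead of it and the grasp point (between the pads) lies 8 mm behind it (robot.tip_extent is the distance from the TCP to the fingertips, in m); z points along the fingers, y is the line along which they close (so a half turn about z gives the same grasp; the last joint's range is limited). The gripper opens to 88 mm and grips with 3 to 60 N. Pads are 18 mm wide; open, the fingers measure 123 mm over their backs; the gripper's body (75 mm by 187 mm) begins 45 mm behind the grasp point.
Start: joints at [58.768, 10.359, 92.074, -0, 77.567, -11.82], TCP at [0.191, 0.542, 0.25] pointing down, gripper open.
Joint ranges: [-171.53, 171.53], [-51.25, 118.39], [17.06, 147.69], [-65.23, 245.23], [0, 150.52], [-178.68, 178.68]. Speed limits (degrees/s): [147.25, 147.25, 172.46, 180, 180, 180].

INTERFACE

Orientations are given as a 3x3 rotation matrix whose columns are the frame's x, y, z axes.
In Python, from plant import robot, viewer gives the robot as it stands. The module is installed in compiled form; this text tells all that it offers.
- The arm moves only by the tool carry_out, never from a script. Its argument "series" is a list that holds one entry, the list of rows, each a list of 7 numbers: the opening, from -1 (shut) to 1 (fully open), then the shift along the tool's x, y, z in m, then the turn, a rotation vector about the tool's x, y, z in rad. In form: [[[fingers, tx, ty, tz, wx, wy, wz], ...]]. A call has 1 to 20 rows; each row shifts and turns the commanded pose from where the row before left it, along the tool's axes as they then stand; what a row does not reach is not made up. A row lasts 1/10 s, in which the tool goes at most 50 mm and 8.59 degrees, less where a joint would pass 70% of its speed; a pose out of reach is approached as far as the arm can. A call is refused whole if a number of a shift passes 0.05 or a number of a turn 0.15, either way. A call with a gripper value outside its range is refused whole. The fingers move at their own pace and stop on an object; "grip_force" is the grip in N (left out, the last holds). Time passes only in rows, so rows that do not move let the fingers close. It gives the time, the measured TCP pose, the force, the opening and the grip force at its end, in the units of the state.
- robot.state(): the state, without advancing time (a new reading comes with each control period).
- viewer.camera(name): name is "scene" or "top" or "wrist"; returns a dict with "pixels" (480x640x3 uint8, red, green, blue), "fx", "fy", "cx", "cy" (pixels), "T" (4x4, takes a point from camera to world coordinates). Camera axes: x right, y up, looking along -z (the intrinsics and any distortion apply to the point x, -y, -z); pixel columns grow to the right and rows downward; lengths in m; the calibration is good to about 2 mm. The wrist camera is an equidistant fisheye: a pixel r from the principal point sees the ray r / f radians off the axis. A picture is of the moment at which its call begins. There is no depth.
- robot.close_job(): hands the job in; it is judged then, once.
The state is a dict: "time": time; "qpos": joint angles; "qd": joint speeds; "joint_torque": joint torques, N m; "tcp_pos": TCP position; "ee_rot": TCP orientation; "ft_force": force on the tool from outside, world axes, zero at the start; "torque": the same for the moment, N m; "gripper_width": opening from 0.0 (shut) to 1.0 (fully open); "finger_force": force on a finger pad.
Only numpy, scipy, OpenCV 4.12 (cv2) and the standard library are available. Lean on these libraries where they do the work, as an engineer would, in place of code of your own. Each camera call takes 0.05 s, during which the arm holds its last target. There are 200 camera calls.

TASK

Three glass slides lie on the worktop and only one has a small square notch cut out of a corner; the notch marks its frosted label end. Pick up that slide and show it, label face up, over the sloping light desk: the notched end over the middle of the lit window and pointing straight up the slope, the slide parallel to the panel and 2 to 3 cm above it, touching neither window nor desk. Finish while holding it there still in the gripper, and leave the other slides, the vial and the tape roll where they are.

Things in the scene. Friction and masses are not known exactly. Their poses are not given: they have to be found in the camera images.
- notched_slide: glass slide, 80 x 36 x 6 mm, 40 g, lying flat; pale glass with both ends (20 mm) ground matt alike; a 12 x 12 mm square notch cut out of one corner (+x, -y). Origin: centre of the underside. x along the 80 mm length towards the notched (label) end, y across the 36 mm width (grip across it), z out of the label face, up at the start. Any yaw.
- label_spot (a point): middle of the frosted label area of the notched slide, on its top face, 29 mm from the slide's middle towards the notched end
- other_end_spot (a point): middle of the frosted area at the other, square-cornered end, on the top face, 29 mm from the slide's middle
- square_slide_a: glass slide, 80 x 36 x 6 mm, 40 g, lying flat; pale glass with both ends (20 mm) ground matt alike; all four corners square: not wanted. Origin: centre of the underside, x along the length, z up.
- square_slide_b: same as square_slide_a
- light_desk: fixed grey and white light desk on the left, base 140 x 130 x 8 mm on the worktop with a lamp housing that carries the sloping panel; about 70 mm high at the low front edge and 115 mm at the back. Origin: centre of the base's underside, z up; x horizontal towards its high back edge (at yaw 0 away from the robot).
- light_panel: the desk's white panel, 150 mm (up the slope) x 140 x 12 mm, sloping 18 degrees, low edge towards the robot; in its upper half a pale 56 mm square window with black border. Origin: window's centre, on the surface. x up the slope, z out of the surface. The panel reaches 47 mm up and 103 mm down the slope from the origin; an 8 mm high ledge runs along the low edge.
- vial: small capped vial, 26 mm wide, 49 mm high, standing between the slides; leave alone. Origin: centre of the underside, z up.
- tape_roll: roll of white label tape lying flat, 66 mm across, 20 mm high; leave alone. Origin: centre of the underside.

How it is judged:
By the outcome, as a careful person would: the job done as asked, in the order asked, and still so for the second after the job is handed in, while the arm keeps its last pose, push and grip.
It also fails if it takes over 42 s, if anything falls off the work surface, if the arm or the gripper's body presses on something with over 40 N, if the wrist force passes 120 N, or if a joint passes its speed limit or range.

## Working session

There is one attempt and no reset: what is moved stays moved. The work goes in short steps, Python scripts to look and compute and a tool call to move; the robot and the scene stay as the last step left them, time stands still between calls to the robot, and variables do not carry over. Pictures are saved under pics/ and viewed, at most 10 in all, crops included, and the job is handed in when it is done.

Besides the shell and the picture viewer there is one more tool, called after "Emit:" as name([rows], argument=value, ...), one row to a line, values as JSON. carry_out: Moves the arm, as the interface text tells. Its arguments: {"type":"object","properties":{"series":{"type":"array","items":{"type":"array","items":{"type":"array","items":{"type":"number"}}}},"grip_force":{"type":"number"}},"required":["series"]}

```bash
mkdir -p pics
python3 - <<'E'
from plant import robot, viewer
import cv2,pickle
d={}
for n in ("top","scene"):
    c=viewer.camera(n); d[n]=c
    cv2.imwrite(f"pics/{n}0.png",c["pixels"][:,:,::-1])
    print(n,c["fx"],c["cx"],c["cy"],c["T"].round(3).tolist(),c.keys())
pickle.dump(d,open("cams.pkl","wb"))
print(robot.state())
E
```

```text
top 575.7718303032697 321.5073773120339 243.71846792070542 [[-0.005, 0.985, -0.172, 0.369], [-1.0, 0.0, 0.029, 0.036], [0.028, 0.172, 0.985, 1.124], [0.0, 0.0, 0.0, 1.0]] dict_keys(['pixels', 'fx', 'fy', 'cx', 'cy', 'T'])
scene 440.4838756154928 319.1376688970387 238.5199881703973 [[0.759, 0.439, -0.481, 0.113], [-0.651, 0.493, -0.577, -0.473], [-0.016, 0.751, 0.66, 0.633], [0.0, 0.0, 0.0, 1.0]] dict_keys(['pixels', 'fx', 'fy', 'cx', 'cy', 'T'])
{'time': 0.1, 'qpos': array([ 5.87693536e+01,  1.03970799e+01,  9.21237270e+01, -1.32874496e-03,
        7.75673584e+01, -1.18189338e+01]), 'qd': array([ 0.01186476,  0.01547534, -0.1809267 ,  0.05977762, -0.08584445,
       -0.03709726]), 'joint_torque': array([ 2.72958614e-04, -4.34808612e+01, -3.42700195e+01,  7.04870769e-02,
        3.39422724e-02,  2.95125737e-06]), 'tcp_pos': array([0.19084478, 0.54192965, 0.24892424]), 'ee_rot': array([[-9.43156288e-01,  3.32348628e-01, -7.78465238e-04],
       [ 3.32349411e-01,  9.43155399e-01, -1.32752812e-03],
       [ 2.93011544e-04, -1.51078895e-03, -9.99998816e-01]]), 'ft_force': array([-0.16509437,  1.00537267,  0.5810895 ]), 'torque': array([ 0.02485913, -0.01796739,  0.00014034]), 'finger_force': 0.0, 'gripper_width': 0.998413973490252}
```

View pics/top0.png

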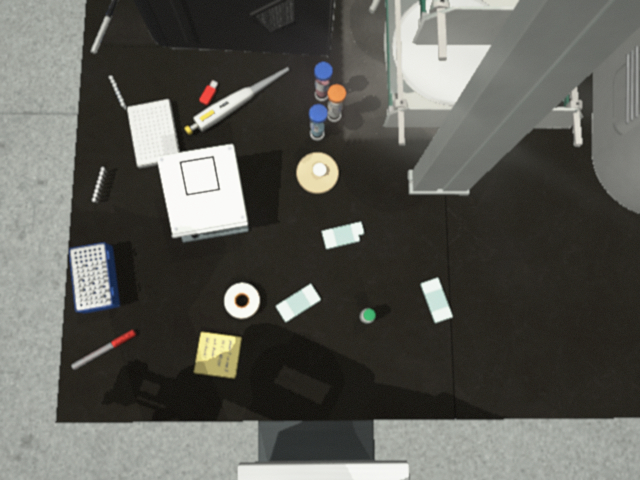

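View pics/scene0.png

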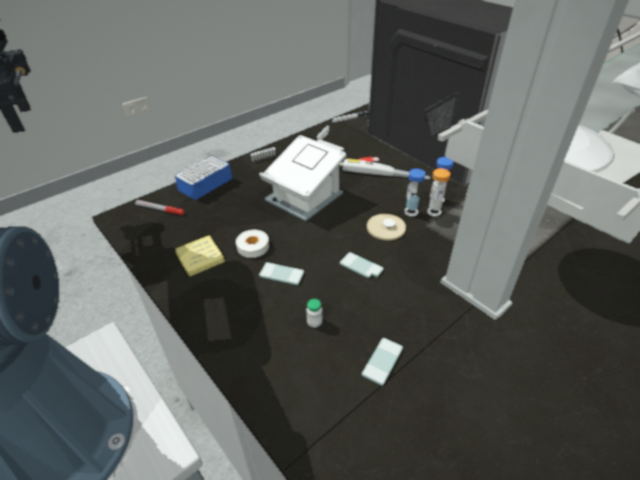

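The top view shows slides at about (343,235), (298,302) and (436,300), the desk's window at (199,175), the vial at (368,315) and the tape at (242,300). The slide at (343,235) seems to have a notch at its lower right, so I'll zoom in to check.

Run:
```python
import cv2,numpy as np
a=cv2.imread("pics/top0.png");s=cv2.imread("pics/scene0.png")
f=lambda i,x,y,w,h,k:cv2.resize(i[y:y+h,x:x+w],None,fx=k,fy=k,interpolation=cv2.INTER_CUBIC)
A=f(a,310,210,66,50,6);B=f(a,150,140,100,100,3);C=f(s,330,240,66,50,6);D=f(s,260,130,100,100,3)
o=np.zeros((600,800,3),np.uint8)
o[:300,:396]=A;o[:300,400:796]=C;o[300:,:300]=B;o[300:,400:700]=D
cv2.imwrite("pics/crop1.png",o)
```

```text
(no output)
```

View pics/crop1.png

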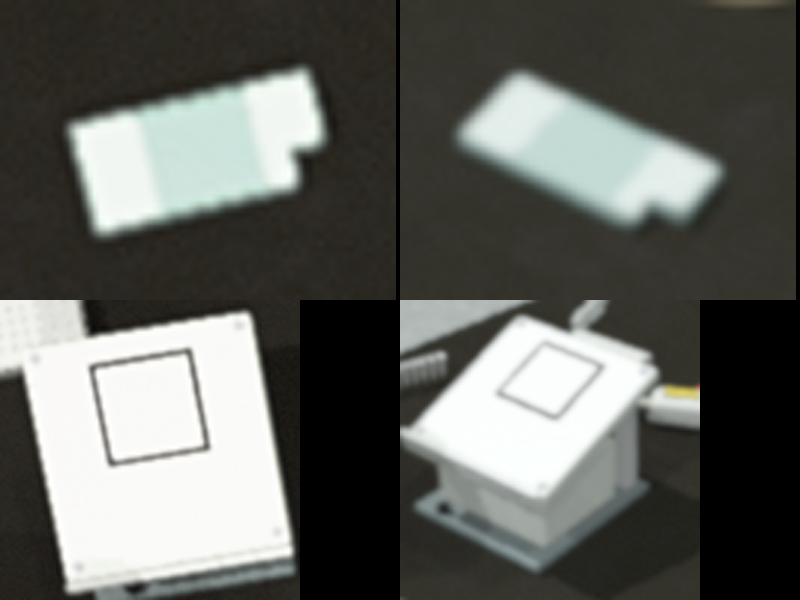

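The notched slide is confirmed: its notch is at the right end on the robot's side, consistent with the label face being up. Now I'll fit the poses from both views.

```bash
cat > h.py <<'E'
import numpy as np,pickle
from scipy.optimize import least_squares
from scipy.spatial.transform import Rotation as R
def proj(c,P):
    T=np.array(c["T"]);p=(np.asarray(P)-T[:3,3])@T[:3,:3]
    return np.c_[c["cx"]+c["fx"]*p[:,0]/-p[:,2], c["cy"]-c["fy"]*p[:,1]/-p[:,2]]
def cr(pts,ox,oy,k): return (np.array(pts)+.5)/k-.5+[ox,oy]
E
python3 - <<'E'
from h import *
d=pickle.load(open("cams.pkl","rb"))
m=np.array([(40,18),(40,-6),(28,-6),(28,-18),(-40,-18),(-40,18)])/1e3
st=cr([(308,67),(327,142),(296,150),(300,187),(95,235),(68,125)],310,210,6)
ss=cr([(322,168),(290,225),(255,205),(235,228),(57,140),(120,70)],330,240,6)
def slide(p,z=.005): return np.c_[m,np.full(6,z)]@R.from_euler('z',p[2]).as_matrix().T+[p[0],p[1],0]
for name,use in (("both",[("top",st),("scene",ss)]),("top",[("top",st)]),("scene",[("scene",ss)])):
    r=least_squares(lambda p:np.concatenate([(proj(d[c],slide(p))-q).ravel() for c,q in use]),[.45,0,-1.4])
    print("slide",name,r.x[:2].round(4),np.degrees(r.x[2]).round(2),"rms px",np.sqrt(np.mean(r.fun**2)).round(2))
wt=cr([(90,67),(190,49),(209,148),(110,165)],150,140,3)
ws=cr([(147,42),(205,68),(160,118),(99,93)],260,130,3)
w=np.array([(28,28,0),(28,-28,0),(-28,-28,0),(-28,28,0)])/1e3
def win(p): return (w*p[4])@(R.from_euler('z',p[3])*R.from_euler('y',-18,degrees=True)).as_matrix().T+p[:3]
r=least_squares(lambda p:np.concatenate([(proj(d["top"],win(p))-wt).ravel(),(proj(d["scene"],win(p))-ws).ravel()]),[.55,.25,.1,.2,1])
print("win",r.x.round(4),np.degrees(r.x[3]),np.sqrt(np.mean(r.fun**2)))
r=least_squares(lambda p:np.concatenate([(proj(d["top"],win([p[0],p[1],p[2],p[3],1]))-wt).ravel(),(proj(d["scene"],win([p[0],p[1],p[2],p[3],1]))-ws).ravel()]),[.55,.25,.1,.2])
print("win scale1",r.x.round(4))
E
```

```text
slide both [ 0.5815 -0.0419] -76.64 rms px 0.91
slide top [ 0.5819 -0.0406] -76.58 rms px 0.55
slide scene [ 0.5801 -0.044 ] -76.67 rms px 0.81
win [0.6755 0.2286 0.0987 0.1802 1.084 ] 10.322385673384234 0.44216194668646236
win scale1 [0.6753 0.2283 0.0993 0.1836]
```

Emit:
carry_out([
  [[1,-0.0281,-0.021,0,0,0,0],[1,-0.0281,-0.021,0,0,0,0],[1,-0.0281,-0.021,0,0,0,0],[1,-0.0281,-0.021,0,0,0,0],[1,-0.0281,-0.021,0,0,0,0],[1,-0.0281,-0.021,0,0,0,0],[1,-0.0281,-0.021,0,0,0,0],[1,-0.0281,-0.021,0,0,0,0],[1,-0.0281,-0.021,0,0,0,0],[1,-0.0281,-0.021,0,0,0,0],[1,-0.0281,-0.021,0,0,0,0],[1,-0.0281,-0.021,0,0,0,0],[1,-0.0281,-0.021,0,0,0,0],[1,-0.0281,-0.021,0,0,0,0],[1,-0.0281,-0.021,0,0,0,0],[1,-0.0281,-0.021,0,0,0,0],[1,-0.0281,-0.021,0,0,0,0],[1,-0.0281,-0.021,0,0,0,0],[1,-0.0281,-0.021,0,0,0,0],[1,-0.0281,-0.021,0,0,0,0]],
])

```text
time: 2.1
tcp_pos: [0.5819, -0.0418, 0.2492]
ee_rot: [[-0.943, 0.333, -0.001], [0.333, 0.943, 0.0], [0.001, 0.0, -1.0]]
ft_force: [-0.7, 0.9, 0.3]
gripper_width: 1.001
finger_force: 0.0
```

Emit:
carry_out([
  [[1,0,0,0,0,0,0.125],[1,0,0,0,0,0,0.125],[1,0,0,0,0,0,0.125],[1,0,0,0,0,0,0.125],[1,0,0,0,0,0,0.125],[1,0,0,0,0,0,0.125],[1,0,0,0,0,0,0.125],[1,0,0,0,0,0,0.125],[1,0,0,0.02,0,0,0],[1,0,0,0.02,0,0,0],[1,0,0,0.02,0,0,0],[1,0,0,0.02,0,0,0],[1,0,0,0.02,0,0,0],[1,0,0,0,0,0,0],[1,0,0,0,0,0,0]],
])

```text
time: 3.6
tcp_pos: [0.5813, -0.0405, 0.1495]
ee_rot: [[-0.23, 0.973, -0.001], [0.973, 0.23, 0.0], [0.001, -0.001, -1.0]]
ft_force: [0.6, 0.3, 0.7]
gripper_width: 1.001
finger_force: 0.0
```

Run:
```python
from plant import robot, viewer
import cv2,pickle
c=viewer.camera("wrist");pickle.dump(c,open("w1.pkl","wb"))
print(c["fx"],c["cx"],c["cy"],c["T"].round(3).tolist())
cv2.imwrite("pics/w1.png",c["pixels"][:,:,::-1])
s=robot.state();print(s["tcp_pos"],s["ee_rot"].round(4).tolist(),s["qpos"].round(1))
```

```text
371.64829954431775 319.62209516391636 244.5636302933217 [[0.973, -0.221, -0.062, 0.565], [0.229, 0.937, 0.265, 0.028], [-0.0, -0.273, 0.962, 0.284], [0.0, 0.0, 0.0, 1.0]]
[ 0.58193299 -0.0406769   0.15043129] [[-0.2299, 0.9732, 0.0006], [0.9732, 0.2299, -0.0001], [-0.0003, 0.0005, -1.0]] [-15.6  17.5  95.6   0.   66.9 -28.9]
```

View pics/w1.png

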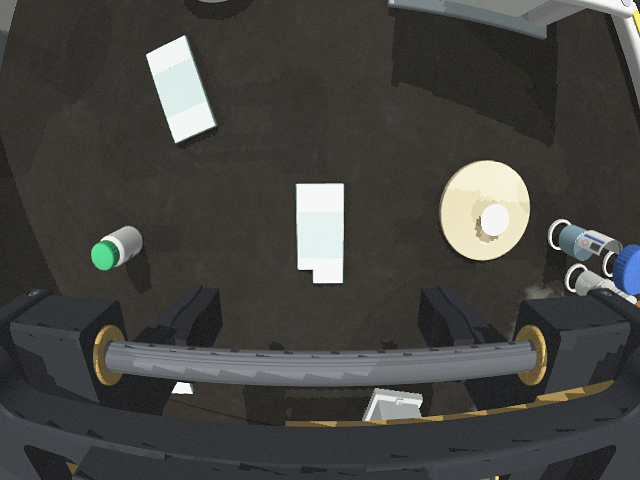

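The wrist view shows the notched slide at (296–343, 183–283) with its notch at the lower left. The vial at (115,248) and the dish at (485,210) are clear of the fingers. I'll refine the pose from this view.

```bash
cat >> h.py <<'E'
def fish(c,P):
    T=np.array(c["T"]);p=(np.asarray(P)-T[:3,3])@T[:3,:3]*[1,-1,-1]
    r=np.hypot(p[:,0],p[:,1]);th=np.arctan2(r,p[:,2])
    return np.c_[c["cx"]+c["fx"]*th*p[:,0]/r,c["cy"]+c["fy"]*th*p[:,1]/r]
m=np.array([(40,18),(40,-6),(28,-6),(28,-18),(-40,-18),(-40,18)])/1e3
def slide(p,z=.006): return np.c_[m,np.full(6,z)]@R.from_euler('z',p[2]).as_matrix().T+[p[0],p[1],0]
E
python3 - <<'E'
from h import *
c=pickle.load(open("w1.pkl","rb"))
q=np.array([(343.5,283),(313.5,283),(313.5,270),(297,270),(296.5,184),(343.5,183.5)])
r=least_squares(lambda p:(fish(c,slide(p))-q).ravel(),[.58,-.04,-1.34])
print(r.x.round(4),np.degrees(r.x[2]),np.sqrt(np.mean(r.fun**2)))
E
```

```text
[ 0.5824 -0.0414 -1.3298] -76.19328344916879 0.4620555832055583
```

Emit:
carry_out([
  [[1,0,0,0.02,0,0,0],[1,0,0,0.02,0,0,0],[1,0,0,0.02,0,0,0],[1,0,0,0.02,0,0,0],[1,0,0,0.02,0,0,0],[1,0,0,0.015,0,0,0],[1,0,0,0.01,0,0,0],[1,0,0,0.006,0,0,0],[1,0,0,0.004,0,0,0],[1,0,0,0.0025,0,0,0],[1,0,0,0,0,0,0],[1,0,0,0,0,0,0],[1,0,0,0,0,0,0]],
])

```text
time: 4.95
tcp_pos: [0.5819, -0.0407, 0.0127]
ee_rot: [[-0.23, 0.973, 0.001], [0.973, 0.23, -0.0], [-0.0, 0.001, -1.0]]
ft_force: [0.3, 0.4, 0.1]
gripper_width: 1.0
finger_force: 0.0
```

Emit:
carry_out([
  [[0.2,0,0,0,0,0,0],[0.0,0,0,0,0,0,0],[-0.1,0,0,0,0,0,0],[-0.2,0,0,0,0,0,0],[-0.3,0,0,0,0,0,0],[-1,0,0,0,0,0,0],[-1,0,0,0,0,0,0],[-1,0,0,0,0,0,0],[-1,0,0,0,0,0,0],[-1,0,0,0,0,0,0]],
], grip_force=20)

```text
time: 5.95
tcp_pos: [0.5815, -0.0405, 0.0122]
ee_rot: [[-0.23, 0.973, -0.0], [0.973, 0.23, 0.0], [0.0, -0.0, -1.0]]
ft_force: [-0.2, 0.0, 0.6]
gripper_width: 0.409
finger_force: 20.0
```

Emit:
carry_out([
  [[-1,0,0,-0.004,0,0,0],[-1,0,0,-0.006,0,0,0],[-1,0,0,-0.01,0,0,0],[-1,0,0,-0.02,0,0,0],[-1,0,0,-0.02,0,0,0],[-1,0,0,-0.02,0,0,0],[-1,0,0,-0.02,0,0,0],[-1,0,0,-0.02,0,0,0],[-1,0,0,-0.02,0,0,0],[-1,0,0,-0.02,0,0,0],[-1,0,0,-0.02,0,0,0],[-1,0,0,-0.02,0,0,0],[-1,0,0,-0.02,0,0,0],[-1,0,0,-0.01,0,0,0],[-1,0,0,0,0,0,0],[-1,0,0,0,0,0,0]],
])

```text
time: 7.55
tcp_pos: [0.5812, -0.0405, 0.2418]
ee_rot: [[-0.23, 0.973, -0.0], [0.973, 0.23, 0.0], [0.0, -0.0, -1.0]]
ft_force: [-1.0, -0.5, -0.5]
gripper_width: 0.407
finger_force: 20.0
```

Run:
```python
from plant import robot, viewer
import cv2,pickle
c=viewer.camera("wrist");pickle.dump(c,open("w2.pkl","wb"))
cv2.imwrite("pics/w2.png",c["pixels"][:,:,::-1])
s=robot.state();pickle.dump(s,open("s2.pkl","wb"));print(s["tcp_pos"],s["ee_rot"].round(4).tolist(),s["qpos"].round(1),s["gripper_width"])
```

```text
[ 0.58092609 -0.04041219  0.24116513] [[-0.2299, 0.9732, -0.0016], [0.9732, 0.2299, 0.0004], [0.0008, -0.0015, -1.0]] [-15.6  11.8  91.4  -0.   76.9 -28.9] 0.4004511881877521
```

View pics/w2.png

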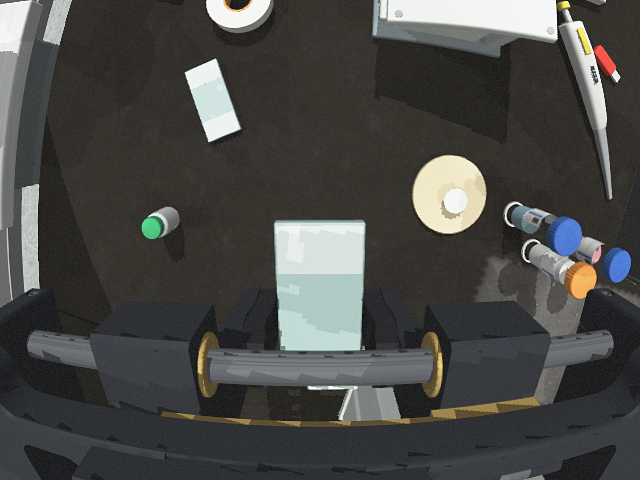

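The slide is held square: its far end has corners at (275,222) and (365,221), and the frosting boundary is at row 274. I'll check its pitch in the hand and work out the target.

Run:
```python
from h import *
c=pickle.load(open("w2.pkl","rb"));s=pickle.load(open("s2.pkl","rb"))
Rt=s["ee_rot"];t=np.array(s["tcp_pos"])
# tool frame: slide x=-tool x, slide y=tool y, slide z=-tool z
P=np.array([(40,.018,.0065),(40,-.018,.0065),(20,.018,.0065),(20,-.018,.0065),(40,.018,.0125),(40,-.018,.0125)])*[1e-3,1,1]
for pitch in (0,5,-5):
    Q=P-[0,0,.0065];Q=Q@R.from_euler('y',pitch,degrees=True).as_matrix().T+[0,0,.0065]
    print(pitch,fish(c,Q@Rt.T+t).round(1).tolist())
# fit x,y,yaw,pitch from top-face corners + frost boundary
q=np.array([(365,224),(275.5,224.5),(363.5,274),(277.5,274.5)])
def f(p):
    Q=P[:4]-[0,0,.0065];Q=Q@R.from_euler('zy',p[2:4]).as_matrix().T+[p[0],p[1],.0065]
    return (fish(c,Q@Rt.T+t)-q).ravel()
r=least_squares(f,[0,0,0,0]);print(r.x[:2].round(4),np.degrees(r.x[2:]).round(2),r.fun.round(1))
# target
for yaw,o in ((10.4,[.6754,.2285,.0995]),):
    Rp=(R.from_euler('z',yaw,degrees=True)*R.from_euler('y',-18,degrees=True)).as_matrix()
    G=Rp@np.diag([-1,1,-1.])
    tcp=np.array(o)+Rp@[-.029,0,.025+.0125]
    print("target",tcp.round(4),G.round(4).tolist())
```

```text
0 [[364.0, 219.8], [272.2, 220.0], [362.4, 268.0], [273.9, 268.1], [362.3, 216.8], [274.0, 216.9]]
5 [[365.0, 222.1], [271.1, 222.2], [362.9, 269.6], [273.4, 269.7], [363.3, 217.6], [272.9, 217.7]]
-5 [[363.0, 218.4], [273.3, 218.5], [361.9, 266.8], [274.4, 266.9], [361.3, 216.7], [275.0, 216.8]]
[-0.0028  0.0011] [-0.26 -5.46] [-0.2  1.   0.2  1.   0.5 -1.  -0.5 -1. ]
target [0.6369 0.2214 0.1262] [[-0.9354, -0.1805, 0.3039], [-0.1717, 0.9836, 0.0558], [-0.309, 0.0, -0.9511]]
```

Emit:
carry_out([
  [[-1,0.0242,0.0115,0,0,0,0],[-1,0.0242,0.0115,0,0,0,0],[-1,0.0242,0.0115,0,0,0,0],[-1,0.0242,0.0115,0,0,0,0],[-1,0.0242,0.0115,0,0,0,0],[-1,0.0242,0.0115,0,0,0,0],[-1,0.0242,0.0115,0,0,0,0],[-1,0.0242,0.0115,0,0,0,0],[-1,0.0242,0.0115,0,0,0,0],[-1,0.0242,0.0115,0,0,0,0],[-1,0,0,0,0,0,-0.095],[-1,0,0,0,0,0,-0.095],[-1,0,0,0,0,0,-0.095],[-1,0,0,0,0,0,-0.095],[-1,0,0,0,0,0,-0.095],[-1,0,0,0,0,0,-0.095],[-1,0,0,0,0,0,-0.095],[-1,0,0,0,0,0,-0.095]],
])

```text
time: 9.4
tcp_pos: [0.6371, 0.2213, 0.2403]
ee_rot: [[-0.839, 0.544, -0.003], [0.544, 0.839, -0.0], [0.002, -0.002, -1.0]]
ft_force: [-0.7, 0.6, 0.3]
gripper_width: 0.405
finger_force: 20.0
```

Emit:
carry_out([
  [[-1,0,0,0,0,0,-0.095],[-1,0,0,0,0,0,-0.095],[-1,0,0,0,0,0,-0.095],[-1,0,0,0,0,0,-0.095],[-1,0,0,0,0,0,-0.095],[-1,0,0,0,0,0,-0.095],[-1,0,0,0,0,0,-0.095],[-1,0,0,0,0,0,-0.095],[-1,0,0,0,0,-0.0628,0],[-1,0,0,0,0,-0.0628,0],[-1,0,0,0,0,-0.0628,0],[-1,0,0,0,0,-0.0628,0],[-1,0,0,0,0,-0.063,0],[-1,0,0,0,0,0,0],[-1,0,0,0,0,0,0],[-1,0,0,0,0,0,0]],
])

```text
time: 11.0
tcp_pos: [0.6381, 0.2213, 0.2419]
ee_rot: [[-0.936, -0.18, 0.303], [-0.171, 0.984, 0.055], [-0.308, -0.0, -0.952]]
ft_force: [0.3, 0.4, 0.2]
gripper_width: 0.404
finger_force: 20.0
```

Run:
```python
from plant import robot, viewer
import cv2,pickle,numpy as np
from h import R
c=viewer.camera("wrist");pickle.dump(c,open("w3.pkl","wb"))
cv2.imwrite("pics/w3.png",c["pixels"][:,:,::-1])
s=robot.state();pickle.dump(s,open("s3.pkl","wb"));print(s["tcp_pos"],s["ee_rot"].round(4).tolist(),s["qpos"].round(1))
G=(R.from_euler('z',10.4,degrees=True)*R.from_euler('y',-18,degrees=True)).as_matrix()@np.diag([-1,1,-1.])
print("left rotvec",R.from_matrix(s["ee_rot"].T@G).as_rotvec().round(4),"left shift",(s["ee_rot"].T@(np.array([.6369,.2214,.1262])-s["tcp_pos"])).round(4))
```

```text
[0.63825899 0.22135629 0.24203365] [[-0.9358, -0.1801, 0.3031], [-0.1713, 0.9837, 0.0555], [-0.3081, 0.0, -0.9513]] [  8.9  12.7  92.    0.5  57.4 -91.7]
left rotvec [-0.0001 -0.0009 -0.0004] left shift [0.037  0.0003 0.1098]
```

View pics/w3.png

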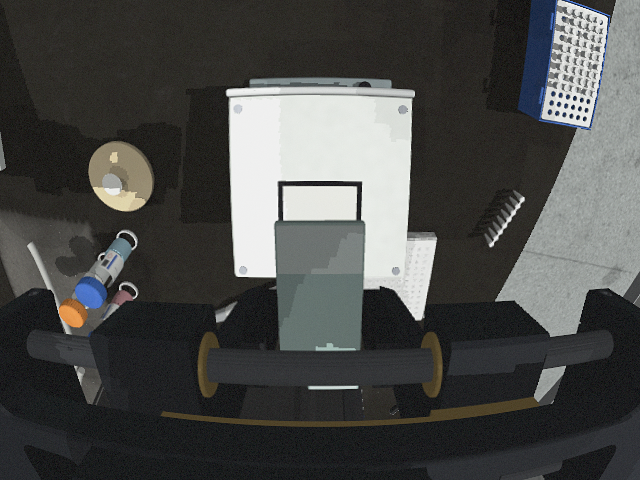

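The wrist view looks along the panel: the window's near edge runs (279,182)–(361,182), and the panel screws are at (238,109), (402,110), (243,270) and (396,271). The desk looks well aligned with the slide. I'll check the panel pose against this view.

Run:
```python
from h import *
c=pickle.load(open("w3.pkl","rb"))
# window outer corners (low edge), panel upper corner (left in image = -y)
hw=.0300
P=np.array([(-hw,-hw,0),(-hw,hw,0),(.047,-.07,0)])
q=np.array([(279,181.5),(361.5,181.5),(233,277)])
S=np.array([(238,109),(402,110),(243,270),(396,271)]) # screws: symmetric about x axis
def pts(P,p): return P@(R.from_euler('z',p[3])*R.from_euler('y',-18,degrees=True)).as_matrix().T+p[:3]
p0=np.array([.6754,.2285,.0995,np.radians(10.4)])
print("pred",fish(c,pts(P,p0)).round(1).tolist())
def f(v):
    p=v[:4];a,b,w=v[4:7]
    Sc=np.array([(-a,-w,0),(-a,w,0),(b,-w,0),(b,w,0)])
    return np.concatenate([(fish(c,pts(P,p))-q).ravel(),(fish(c,pts(Sc,p))-S).ravel(),(p[2:3]-.0995)*500])
r=least_squares(f,[*p0,.095,.04,.062]);print(r.x.round(4),np.degrees(r.x[3]).round(2),r.fun.round(1))
```

```text
pred [[280.6, 184.2], [359.2, 184.1], [235.3, 278.5]]
[0.6721 0.2277 0.1021 0.1752 0.0856 0.0411 0.0615] 10.04 [ 1.  -0.2 -1.8  0.2  0.5 -0.2 -0.1  0.1  0.5 -0.   0.2  0.1 -0.4 -0.2
  1.3]
```

Emit:
carry_out([
  [[-1,0.01,0,0,0,0,0.0035],[-1,0.01,0,0,0,0,0],[-1,0.01,0,0,0,0,0],[-1,0.01,0,0,0,0,0],[-1,0,0,0.01,0,0,0],[-1,0,0,0.01,0,0,0],[-1,0,0,0.01,0,0,0],[-1,0,0,0.01,0,0,0],[-1,0,0,0.01,0,0,0],[-1,0,0,0.01,0,0,0],[-1,0,0,0.01,0,0,0],[-1,0,0,0.01,0,0,0],[-1,0,0,0.01,0,0,0],[-1,0,0,0.01,0,0,0],[-1,0,0,0.005,0,0,0],[-1,0,0,0.003,0,0,0],[-1,0,0,0,0,0,0],[-1,0,0,0,0,0,0],[-1,0,0,0,0,0,0]],
])

```text
time: 12.95
tcp_pos: [0.6335, 0.2207, 0.1278]
ee_rot: [[-0.936, -0.177, 0.305], [-0.168, 0.984, 0.056], [-0.31, 0.001, -0.951]]
ft_force: [-0.4, 1.1, -1.0]
gripper_width: 0.401
finger_force: 20.0
```

Run:
```python
from plant import robot, viewer
import cv2,pickle,numpy as np
d={n:viewer.camera(n) for n in ("wrist","scene")};s=robot.state();pickle.dump((d,s),open("f.pkl","wb"))
f=lambda i,x,y,w,h,k:cv2.resize(i[y:y+h,x:x+w],None,fx=k,fy=k,interpolation=cv2.INTER_CUBIC)
a=d["wrist"]["pixels"][:,:,::-1];b=d["scene"]["pixels"][:,:,::-1]
cv2.imwrite("pics/f.png",np.hstack([f(a,190,60,260,400,1.5),f(b,250,100,100,150,4)]))
print(s["tcp_pos"],s["ee_rot"].round(4).tolist(),s["ft_force"],s["gripper_width"],s["time"])
```

```text
[0.63344915 0.22071721 0.127701  ] [[-0.9358, -0.177, 0.3048], [-0.168, 0.9842, 0.0559], [-0.3099, 0.0011, -0.9508]] [ 0.55692012 -0.14541234 -0.82618645] 0.402166523942855 13.05
```

View pics/f.png

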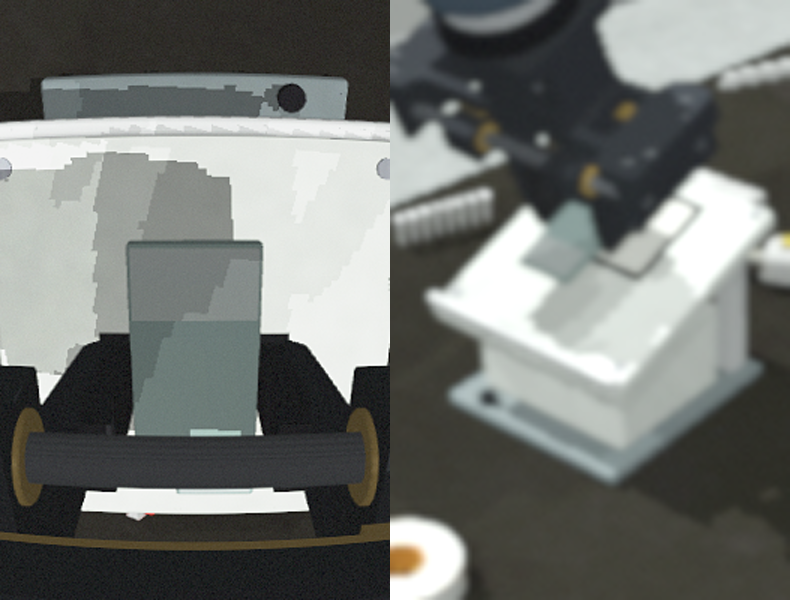

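The slide is held above the panel with no contact force. Its free end is at (522,262)–(573,280) in the scene crop and has not shifted in the wrist view. I'll check its height and parallelism numerically.

```bash
python3 - <<'E'
from h import *
d,s=pickle.load(open("f.pkl","rb"));Rt=s["ee_rot"];t=s["tcp_pos"];c=d["scene"]
k=lambda u:((u-[250,100]+.5)*4-.5+[390,0]).round(0).tolist()
for pitch in (0,-5,5):
    P=np.array([(.038,.018,.0065),(.038,-.018,.0065),(.018,.018,.0065),(.018,-.018,.0065)])-[-.002,0,.0065]
    Q=P@R.from_euler('y',pitch,degrees=True).as_matrix().T+[-.002,0,.0065]
    print(pitch,k(proj(c,Q@Rt.T+t)))
for o,y in (([.6754,.2285,.0995],10.4),([.6721,.2277,.1021],10.04)):
    Rp=(R.from_euler('z',y,degrees=True)*R.from_euler('y',-18,degrees=True)).as_matrix()
    for n,l in (("label",[-.031,0,.0065]),("under",[-.002,0,.0125])): print(n,((t+Rt@l-o)@Rp).round(4))
    W=np.array([(-.03,-.03,0),(-.03,.03,0),(-.103,-.07,0),(.03,-.03,0)]);print("win",k(proj(c,W@Rp.T+o)))
E
python3 - <<'E'
import cv2
i=cv2.imread("pics/f.png")[150:350,400:740]
cv2.imwrite("pics/f2.png",cv2.resize(i,None,fx=2.3,fy=2.3))
E
```

```text
0 [[518.0, 256.0], [566.0, 278.0], [540.0, 233.0], [588.0, 253.0]]
-5 [[520.0, 260.0], [568.0, 282.0], [541.0, 235.0], [589.0, 256.0]]
5 [[516.0, 252.0], [565.0, 273.0], [539.0, 230.0], [588.0, 251.0]]
label [-0.0009 -0.0002  0.0335]
under [-0.0299 -0.0001  0.0275]
win [[640.0, 278.0], [561.0, 244.0], [616.0, 392.0], [702.0, 208.0]]
label [ 0.0016 -0.0001  0.03  ]
under [-0.0274 -0.0001  0.024 ]
win [[636.0, 276.0], [557.0, 242.0], [611.0, 391.0], [698.0, 207.0]]
```

View pics/f2.png

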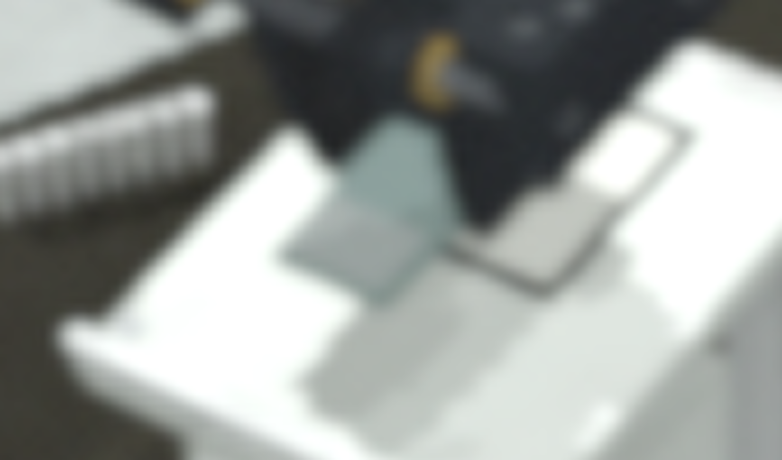

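Emit:
carry_out([
  [[-1,0,0,0.0015,0,0,0],[-1,0,0,0,0,0,0],[-1,0,0,0,0,0,0],[-1,0,0,0,0,0,0],[-1,0,0,0,0,0,0],[-1,0,0,0,0,0,0]],
])

```text
time: 13.65
tcp_pos: [0.6337, 0.2207, 0.1257]
ee_rot: [[-0.936, -0.177, 0.304], [-0.168, 0.984, 0.056], [-0.309, 0.001, -0.951]]
ft_force: [-0.2, 0.0, -0.7]
gripper_width: 0.402
finger_force: 20.0
```

Run:
```python
from plant import robot
s=robot.state();print(s["tcp_pos"],s["ft_force"],s["finger_force"]);print(robot.close_job())
```

```text
[0.63367864 0.22071578 0.12569883] [-0.2313236   0.03166978 -0.73605956] 19.998226761817932
the job is handed in; nothing more can be done
None
```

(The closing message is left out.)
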